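Test the new spring hinge on the round spectacle frame

ROBOT

A 7-joint arm with a two-finger parallel gripper is mounted at the origin on the work surface. World frame = base frame: x ahead of the robot, y to its left, z up, the work surface at z = 0. Lengths are in m, angles in rad, forces in N, time in s.
With the tool pointing down it reaches from about 0.4 to 0.9 m from the base axis. Payload 5.5 kg.
Tool frame: the origin (TCP) lies midway between the tips of the shut fingers; the grasp point (between the pads) lies 19 mm behind it (manip.grip_depth is the distance from the TCP to the grasp point, in m); z points along the fingers, y is the line along which they close (so a half turn about z gives the same grasp; the last joint's range is limited). The gripper opens to 92 mm and grips with 3 to 60 N. Pads are 19 mm wide; open, the fingers measure 130 mm over their backs; the gripper's body (75 mm by 190 mm) begins 47 mm behind the grasp point.
Start: joints at [1.441, 0.501, -0.427, 1.55, 0.221, 1.138, -0.21], TCP at [0.249, -0.6, 0.198] pointing down, gripper open.
Joint ranges: [-2.88, 2.88], [-0.31, 2.03], [-1.54, 1.56], [0.2, 2.42], [-1.41, 4.55], [0.19, 2.02], [-2.57, 2.57]. Speed limits (rad/s): [2.57, 2.57, 3.14, 3.14, 3.14, 3.14, 3.14].

INTERFACE

Orientations are given as a unit quaternion [x, y, z, w].
In Python, from bench import manip, effector, viewer gives the robot as it stands. Calls block until the motion is done:
- manip.move_pose(position, orientation): joint-space move of the TCP to a pose.
- manip.servo_line(position, ori=None, vel=0.15): straight line of the TCP; ori=None keeps the orientation; vel is the mean speed in m/s.
- manip.movej(angles): joint-space move.
- effector.open_jaws() and effector.close(f_grip=None): open the fingers fully, or close them until they stop; f_grip is the grip in N (None keeps the last).
- manip.sleep(seconds).
- manip.solve_ik(position, orientation): joint angles nearest the present ones, or None.
- viewer.get_image(name): name is "scene" or "top" or "wrist"; returns the picture (384x512x3 uint8, red, green, blue); there is no depth.
- viewer.get_calibration(name): a dict with "vfov" (degrees; the focal length in pixels is half the picture's height over the tangent of half this angle, whatever the lens; pixels are square), "cx", "cy" (the principal point, pixels), "eye" and "attitude" of the camera in the world. Camera axes: x right, y down, z forward; pixel columns grow to the right and rows downward; lengths in m; the calibration is good to about 2 mm. A picture is of the moment at which its call begins: read the wrist's pose just before it. get_calibration takes no time and is no camera call; for the wrist camera it gives the pose at the moment of the call.
A pose or a line that the arm cannot do raises manip.PlanningError and nothing moves.
- manip.hand_in(): hands the job in; it is judged then, once.
Readings, each from a call of its own:
- manip.current_clock(): time.
- manip.current_q(): joint angles.
- manip.current_joint_velocities(): joint speeds.
- manip.current_tau(): joint torques, N m.
- manip.current_tool_pos(): TCP position.
- manip.current_tcp_rot(): TCP orientation.
- manip.current_force(): force on the tool from outside, world axes, zero at the start.
- manip.current_wrist_torque(): the same for the moment, N m.
- manip.current_finger_gap(): finger opening in m.
- manip.current_gripper_force(): force on a finger pad.
Only numpy, scipy, OpenCV 4.12 (cv2) and the standard library are available. Lean on these libraries where they do the work, as an engineer would, in place of code of your own. Each camera call takes 0.05 s, during which the arm holds its last target. There are 200 camera calls.

TASK

The round-eyed spectacle frame, on one of the three bench stands, has just had a new spring hinge fitted to its left temple (the wearer's left). Test that hinge: with the fingertips between its two temples, gently press the left temple outward until its end has given about 25 mm, hold it there for about a second, then let it spring home and withdraw. Do not bend it much further than that, fold it inward, or pinch or lift anything, keep the stand where it is, and leave the other temple, the other frames and everything on the bench alone.

Things in the scene. Friction and masses are not known exactly. Their poses are not given: they have to be found in the camera images.
- round: Frame with two ROUND eyes (54 mm, no lenses), dark acetate, 136 mm wide, top 104 mm up, clamped on a loose 1.7 kg stand (base 95 x 120 mm, 21 mm high). Its temples, 89 mm up, reach 150 mm behind the front, 125 mm clear between them. Origin under the base's middle, below the front; x towards the front (temples point along -x), y to the wearer's left, z up.
- square: The frame with two SQUARE-cornered eyes (57 x 47 mm), of the same size, material and stand; a bystander, axes as for round.
- pilot: The frame with two drooping PILOT eyes and a second straight bar across the top of the bridge, of the same size, material and stand; a bystander, axes as for round.
- round_left (a joint): Flex of the new spring hinge in rad: 0 at home (temple open, straight back), growing as the temple is pressed outward to the wearer's left; hard stop at 0.36. The spring is light and always brings it home: about 0.4 N starts it at the spot and about 1 N holds it at 0.2. 0.1 rad moves the spot about 10 mm outward, the tip 15 mm.
- round_left_fold (a joint): Fold of the same temple in rad: 0 open, growing as it is pushed inward to fold across the frame (light friction, stays where it is left). It must stay open.
- round_left_spot (a point): Middle of the round frame's left temple, a bar 7.5 mm high and 4.2 mm thick, 98 mm behind the hinge (which is vertical, at x -5 mm, y +64 mm in the round frame's axes) and 89 mm above the bench; a good place to press. It is straight and level for 12 mm behind this point, then bends down. Moves with the temple.
- round_left_tip (a point): Free rounded end of that temple, 145 mm behind the hinge and 63 mm above the bench. Moves with it.
- round_right_tip (a point): Free end of the round frame's right temple (same shape, mirrored); a bystander.
- square_left_tip (a point): Free end of the square frame's left temple; a bystander.
- square_right_tip (a point): Free end of the square frame's right temple; a bystander.
- pilot_left_tip (a point): Free end of the pilot frame's left temple; a bystander.
- pilot_right_tip (a point): Free end of the pilot frame's right temple; a bystander.
- round_right: The round frame's right temple; origin on its hinge, 89 mm above the bench, x along it towards the front.
- screwdriver: Screwdriver, 150 mm, lying flat near the robot.
- pliers: Blue-handled pliers, 130 mm, 12 mm high, lying flat near the robot.
- blank: Spare temple blank, 116 mm, lying flat near the robot.
- tin_a: Closed round aluminium screw tin, 46 mm across and 24 mm high, between two stands.
- tin_b: Closed round aluminium screw tin, 54 mm across and 20 mm high, between two stands.
- spray: White bottle, 44 mm across and 120 mm high, to one side of the stands.
- cup: White cup, 72 mm across and 85 mm high, to one side of the stands.

How it is judged:
By the outcome, as a careful person would: the job done as asked, in the order asked, and still so for the second after the job is handed in, with the robot touching nothing.
It also fails if it takes over 38 s, if anything falls off the work surface, if the arm or the gripper's body presses on something with over 40 N, if the wrist force passes 120 N, or if a joint passes its speed limit or range.

## Working session

There is one attempt and no reset: what is moved stays moved. The work goes in short steps, each a Python script; the robot and the scene stay as the last script left them, time stands still between calls to the robot, and variables do not carry over. Pictures are saved under pics/ and viewed, at most 10 in all, crops included, and the job is handed in when it is done.

```bash
mkdir -p pics; ls; python3 - <<'E'
from bench import manip, effector, viewer
import cv2
for n in("scene","top"):
    im=viewer.get_image(n); cv2.imwrite(f"pics/{n}0.png",im[:,:,::-1]); print(n,viewer.get_calibration(n))
print(manip.current_tcp_rot(),manip.current_clock(),manip.current_finger_gap())
E
```

```text
pics
scene {'vfov': 56.1265050665835, 'cx': 258.6610856004144, 'cy': 190.7296254797082, 'eye': array([ 1.36265699, -0.38559876,  0.6360324 ]), 'attitude': array([ 0.74239094,  0.45589858, -0.2653515 , -0.41303844])}
top {'vfov': 54.989985297507374, 'cx': 251.58704454908812, 'cy': 186.93084667756673, 'eye': array([0.3250777 , 0.01757147, 1.12695386]), 'attitude': array([ 0.70422724, -0.7021805 ,  0.07583901, -0.07249127])}
[ 9.80774574e-01  1.95142087e-01 -1.36414841e-04 -8.84198747e-04] 0.1 0.09203956155398291
```

View pics/scene0.png

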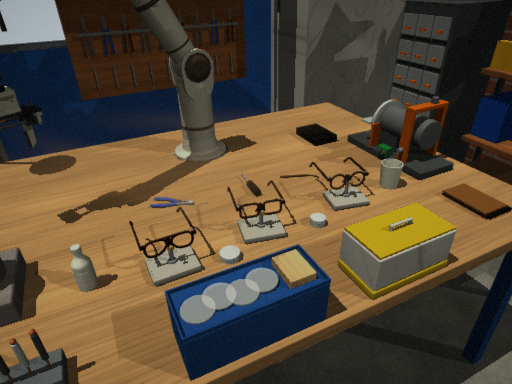

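View pics/top0.png

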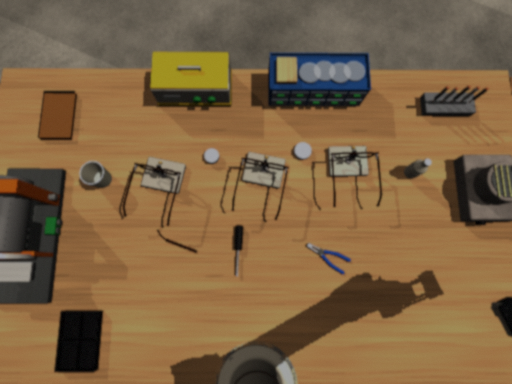

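Three stands with temples pointing toward the robot: left (row ~245), middle (~205) and right (~180) in the scene view. I'll zoom in to tell the eye shapes apart.

```bash
python3 - <<'E'
import cv2,numpy as np
s=cv2.imread("pics/scene0.png");t=cv2.imread("pics/top0.png")
c=[cv2.resize(s[y:y+75,x:x+88],None,fx=3,fy=3,interpolation=cv2.INTER_CUBIC) for x,y in((125,205),(218,175),(298,150))]
a=np.hstack(c)
b=cv2.resize(t[140:230,110:395],(792,250),interpolation=cv2.INTER_CUBIC)
cv2.imwrite("pics/z.png",np.vstack([a,b]))
E
```

```text
(no output)
```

View pics/z.png

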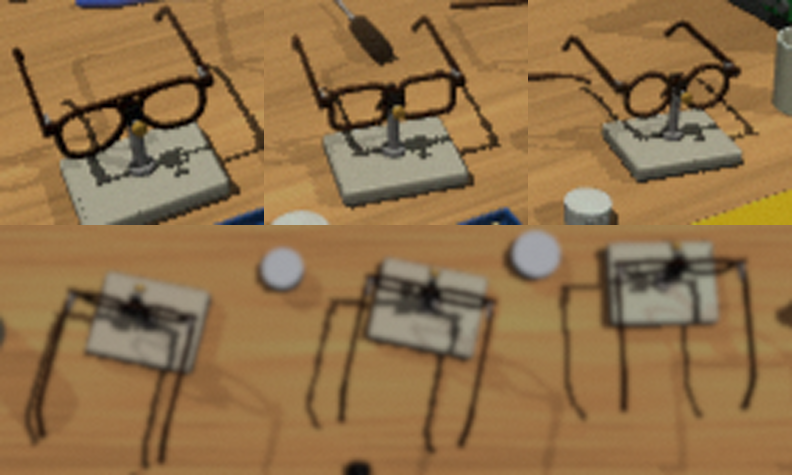

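The round-eyed frame is the scene's right one, which is the leftmost in the top view, near the cup. In the top picture its left hinge is at about (136,166), the right hinge at (179,173), and the left tip at about (124,215). I'll cast those points for a rough pose, then hover the wrist camera there.

```bash
cat > h.py <<'E'
from bench import manip, effector, viewer
import numpy as np, cv2
from scipy.spatial.transform import Rotation as R
def cast(cal,uv,z):
    uv=np.atleast_2d(np.float64(uv)); f=192/np.tan(np.radians(cal["vfov"])/2)
    d=np.c_[(uv[:,0]-cal["cx"])/f,(uv[:,1]-cal["cy"])/f,np.ones(len(uv))]@R.from_quat(cal["attitude"]).as_matrix().T
    return cal["eye"]+d*((z-cal["eye"][2])/d[:,2])[:,None]
def proj(cal,p):
    f=192/np.tan(np.radians(cal["vfov"])/2)
    c=(np.atleast_2d(p)-cal["eye"])@R.from_quat(cal["attitude"]).as_matrix()
    return c[:,:2]/c[:,2:]*f+[cal["cx"],cal["cy"]]
def down(yaw): # tool z down, tool y axis at world angle yaw+90
    return (R.from_euler('z',yaw)*R.from_quat([1,0,0,0])).as_quat()
E
python3 - <<'E'
from h import *
t=viewer.get_calibration("top")
print(cast(t,[(136,166),(179,173.5)],.089).round(3),cast(t,[(124.4,215.5),(167.5,224.5)],.063).round(3))
w=viewer.get_calibration("wrist");T=R.from_quat(manip.current_tcp_rot())
print(w["vfov"],T.inv().apply(w["eye"]-manip.current_tool_pos()),(T.inv()*R.from_quat(w["attitude"])).as_matrix().round(3))
print(T.as_euler('zyx'))
for y in np.arange(-3.2,3.2,.4):
  print(y, manip.solve_ik([.42,.27,.33],down(y)) is not None, manip.solve_ik([.45,.31,.08],down(y)) is not None)
E
```

```text
[[0.608 0.349 0.089]
 [0.586 0.223 0.089]] [[0.466 0.381 0.063]
 [0.44  0.255 0.063]]
61.644547242094454 [ 0.08507876  0.00109529 -0.18498953] [[ 0.001 -0.95  -0.313]
 [ 1.     0.     0.002]
 [-0.002 -0.313  0.95 ]]
[-3.92804284e-01 -6.12673230e-04 -3.13991149e+00]
-3.2 True True
-2.8000000000000003 True True
-2.4000000000000004 True True
-2.0000000000000004 True True
-1.6000000000000005 True True
-1.2000000000000006 True True
-0.8000000000000007 True True
-0.4000000000000008 True True
-8.881784197001252e-16 True True
0.399999999999999 True True
0.7999999999999989 True True
1.1999999999999984 True True
1.5999999999999988 True True
1.9999999999999991 True True
2.3999999999999986 True True
2.799999999999998 True True
```

```bash
python3 - <<'E'
from h import *
q0=manip.current_q()
for y in (-.2,2.94):
  q=manip.solve_ik([.50,.31,.25],down(y)); print(y,np.round(q,2),np.abs(q-q0).max())
o=down(2.94); q=manip.solve_ik([.50,.31,.25],o)
t0=manip.current_clock()
effector.close(5)
q1=manip.current_q()
manip.servo_line([.249,-.6,.25],vel=.1)
manip.move_pose([.50,.31,.25],o)
manip.sleep(.3)
w=viewer.get_calibration("wrist"); im=viewer.get_image("wrist")
cv2.imwrite("pics/w1.png",im[:,:,::-1]); np.save("w1.npy",[w],allow_pickle=True)
print(manip.current_clock(),manip.current_tool_pos(),manip.current_force(),manip.current_finger_gap())
E
```

```text
-0.2 [-0.61  0.31  0.01  1.66 -0.    1.17 -2.37] 2.15695833665722
2.94 [ 0.28  0.65 -1.3   1.64  0.64  1.36  0.25] 1.1657093728899828
5.85 [0.50008262 0.30989289 0.25001965] [0.22333151 0.45864154 0.19059359] 0.0003278095734870777
```

View pics/w1.png

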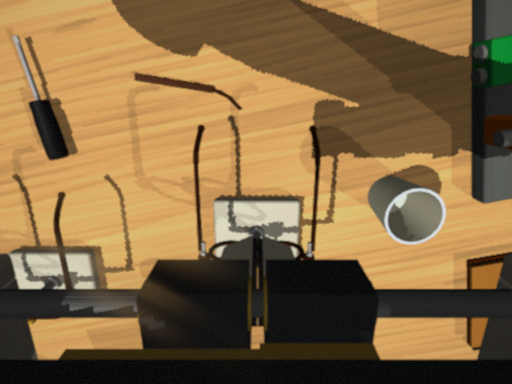

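The wrist view shows the round frame centred. Its left temple (cup side) runs from the hinge at about (311,250) up to the tip at (316,128), and the right one from (203,250) to (200,128). I'll extract the bar lines by dark mask.

```bash
python3 - <<'E'
from h import *
w=np.load("w1.npy",allow_pickle=True)[0]; g=cv2.cvtColor(cv2.imread("pics/w1.png"),cv2.COLOR_BGR2HSV)[:,:,2]
out={}
for n,(a,b) in dict(L=(300,326),R=(188,212)).items():
    m=g[:,a:b]<75
    rows=[]
    for v in range(120,246,1):
        u=np.flatnonzero(m[v])
        if len(u): rows.append((v,a+u.mean(),len(u)))
    rows=np.array(rows); print(n,rows[::8].round(1).tolist(),rows[0])
    P=cast(w,rows[:,[1,0]],.089); s=(rows[:,0]>178)&(rows[:,0]<240)&(rows[:,2]<9); P=P[s]
    k=np.polyfit(P[:,0],P[:,1],1); r=P[:,1]-np.polyval(k,P[:,0]); P=P[abs(r)<.003]; k=np.polyfit(P[:,0],P[:,1],1)
    print(n,"line",k,"yaw",np.arctan(k[0]),"x",P[0],P[-1],"rms",r.std())
    print("tip",cast(w,rows[0,[1,0]]+[0,1],.063), "hinge",cast(w,[(311,249) if n=="L" else (203,249)],.089))
E
```

```text
L [[126.0, 313.5, 4.0], [134.0, 314.5, 6.0], [142.0, 316.0, 7.0], [150.0, 317.0, 7.0], [158.0, 317.0, 5.0], [166.0, 317.0, 3.0], [174.0, 316.5, 2.0], [182.0, 316.5, 2.0], [190.0, 315.5, 2.0], [198.0, 315.5, 2.0], [206.0, 314.5, 2.0], [214.0, 314.5, 2.0], [222.0, 313.5, 4.0], [230.0, 313.0, 3.0], [238.0, 312.5, 2.0]] [126.  313.5   4. ]
L line [-0.20926119  0.48026976] yaw -0.206284487296911 x [0.52174047 0.37130653 0.089     ] [0.59353502 0.35615204 0.089     ] rms 0.00028580823481759725
tip [[0.46835256 0.38013964 0.063     ]] hinge [[0.60620472 0.35246017 0.089     ]]
R [[126.0, 200.5, 4.0], [134.0, 199.5, 4.0], [142.0, 197.5, 4.0], [150.0, 195.5, 4.0], [158.0, 195.5, 4.0], [166.0, 195.5, 2.0], [174.0, 196.0, 3.0], [182.0, 196.5, 2.0], [190.0, 197.0, 3.0], [198.0, 197.5, 2.0], [206.0, 197.5, 2.0], [214.0, 198.5, 2.0], [222.0, 198.5, 2.0], [230.0, 199.5, 2.0], [238.0, 199.5, 2.0]] [126.  200.5   4. ]
R line [-0.20776425  0.34319774] yaw -0.20484991883517767 x [0.49516377 0.24055802 0.089     ] [0.5669633  0.22515027 0.089     ] rms 0.000272449967655331
tip [[0.4427366  0.25432426 0.063     ]] hinge [[0.58054506 0.22590678 0.089     ]]
```

```bash
python3 - <<'E'
import cv2
g=cv2.cvtColor(cv2.imread("pics/w1.png"),cv2.COLOR_BGR2HSV)[:,:,2]
for v in (185,200,215,230): print(v,g[v,305:325],g[v,190:206])
E
```

```text
185 [221 221 221 221 221 222 222 220 197 136  67  50  76 140 199 222 221 222
 221 221] [197 197 197 191 160 104  60  50  85 149 191 199 205 213 218 219]
200 [222 220 222 221 222 222 222 202 146  71  49  75 141 199 221 222 221 221
 220 220] [214 211 205 203 197 162  92  49  50  90 156 196 203 198 199 200]
215 [222 221 221 221 221 220 202 151  74  45  71 130 191 218 222 222 221 220
 221 221] [220 220 221 220 223 216 174  97  47  62 124 180 204 207 205 206]
230 [221 221 221 221 221 200 145  71  47  65 118 182 217 221 221 221 221 221
 221 220] [221 221 220 220 222 218 188 127  76  54  64 124 183 211 214 212]
```

```bash
cat >> h.py <<'E'
YAW=-.2055; XF=np.array([np.cos(YAW),np.sin(YAW),0]); YF=np.array([-XF[1],XF[0],0])
PC=np.array([.5033,.3068,.074]); O=down(YAW+np.pi)
def snap(name):
    w=viewer.get_calibration("wrist"); im=viewer.get_image("wrist")
    cv2.imwrite(f"pics/{name}.png",im[:,:,::-1]); np.save(name+".npy",[w],allow_pickle=True)
    off=(manip.current_tool_pos()-PC)
    print(name,"t %.2f"%manip.current_clock(),"off x,y,z",(off@np.c_[XF,YF,[0,0,1]]).round(4),"F",(manip.current_force()@np.c_[XF,YF,[0,0,1]]).round(2),
      "tip px",proj(w,[.468,.380,.063]).round(0))
E
python3 - <<'E'
from h import *
manip.move_pose([PC[0],PC[1],.2],O)
manip.servo_line(PC,O,vel=.08); manip.sleep(.2); snap("d0")
manip.servo_line(PC+.036*YF,O,vel=.05); manip.sleep(.2); snap("d1")
im=np.hstack([cv2.imread("pics/d0.png"),cv2.imread("pics/d1.png")]); cv2.imwrite("pics/dd.png",cv2.resize(im,(800,300)))
E
```

```text
d0 t 8.14 off x,y,z [0.0001 0.0001 0.0002] F [-0.26  0.29 -1.04] tip px [[364. 150.]]
d1 t 9.26 off x,y,z [ 0.0002  0.0356 -0.    ] F [ 0.2 -0.6  0.8] tip px [[306. 150.]]
```

View pics/dd.png

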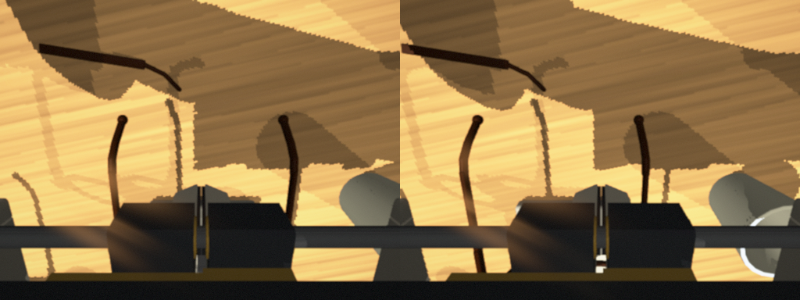

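The tip shows clearly at about (362,152) with the gripper at mid-gap, and at (305,152) after the 36 mm approach, not yet deflected. Next I'll step outward in small moves with automatic tip tracking.

```bash
cat >> h.py <<'E'
def tip(name):
    w=np.load(name+".npy",allow_pickle=True)[0]; g=cv2.imread(f"pics/{name}.png").max(2)
    u,v=proj(w,[.468,.380,.063])[0].astype(int); a,b=u-15,v-25
    m=(g[b:b+70,a:a+85]<62).astype(np.uint8)
    n,l,s,c=cv2.connectedComponentsWithStats(m); k=1+s[1:,4].argmax()
    ys,xs=np.nonzero(l==k); t=ys.min(); sel=ys<t+7
    p=np.array([a+xs[sel].mean(),b+ys[sel].mean()])
    P=cast(w,p,.063)[0]; print("  tip",p.round(1),"along y_f mm",round(1e3*float((P-PC)@YF),1),"x_f",round(1e3*float((P-PC)@XF),1)); return 1e3*float((P-PC)@YF)
E
python3 - <<'E'
from h import *
y0=[tip("d0"),tip("d1")]; base=y0[1]
if abs(y0[0]-y0[1])<2.5:
  for i,d in enumerate((41,44,47,50)):
    manip.servo_line(PC+d*1e-3*YF,O,vel=.04); manip.sleep(.1); snap(f"e{i}")
    if tip(f"e{i}")-base>6: break
E
```

```text
tip [362.2 150.5] along y_f mm 63.3 x_f -49.4
  tip [305.2 151.3] along y_f mm 63.9 x_f -48.9
e0 t 9.68 off x,y,z [-0.0001  0.041  -0.    ] F [-0.15 -0.55 -0.23] tip px [[297. 151.]]
  tip [296.4 151.5] along y_f mm 64.0 x_f -49.1
e1 t 10.08 off x,y,z [-0.     0.044 -0.   ] F [-0.7  -0.18  0.03] tip px [[292. 151.]]
  tip [291.5 151.4] along y_f mm 63.9 x_f -49.0
e2 t 10.48 off x,y,z [-0.     0.047 -0.   ] F [-0.49 -0.63 -0.32] tip px [[287. 151.]]
  tip [286.5 151.4] along y_f mm 63.9 x_f -49.0
e3 t 10.88 off x,y,z [-0.    0.05 -0.  ] F [ 0.92 -0.15  0.04] tip px [[283. 151.]]
  tip [281.6 151.4] along y_f mm 63.9 x_f -49.0
```

```bash
python3 - <<'E'
from h import *
for i,d in enumerate((52,54,56,58,60,62)):
    manip.servo_line(PC+d*1e-3*YF,O,vel=.04); manip.sleep(.1); snap(f"g{i}")
    if tip(f"g{i}")-63.9>5: break
E
```

```text
g0 t 11.28 off x,y,z [ 0.     0.052 -0.   ] F [ 0.25 -0.03 -0.1 ] tip px [[279. 151.]]
  tip [278.5 151.4] along y_f mm 64.0 x_f -49.0
g1 t 11.68 off x,y,z [ 0.     0.054 -0.   ] F [-0.35 -0.8   0.41] tip px [[276. 151.]]
  tip [275.5 151.4] along y_f mm 64.1 x_f -49.0
g2 t 12.08 off x,y,z [-0.     0.056 -0.   ] F [-0.39  0.56 -0.  ] tip px [[273. 151.]]
  tip [272.  151.6] along y_f mm 64.0 x_f -48.9
g3 t 12.48 off x,y,z [-0.     0.058  0.   ] F [-0.7   0.92 -0.27] tip px [[270. 151.]]
  tip [268.9 151.5] along y_f mm 64.1 x_f -49.0
g4 t 12.88 off x,y,z [-0.    0.06 -0.  ] F [-0.45 -0.73  0.28] tip px [[266. 151.]]
  tip [265.5 151.5] along y_f mm 64.0 x_f -49.0
g5 t 13.28 off x,y,z [-0.     0.062 -0.   ] F [-0.83  0.98 -0.47] tip px [[263. 151.]]
  tip [262.4 151.4] along y_f mm 64.1 x_f -49.0
```

```bash
python3 - <<'E'
from h import *
s=viewer.get_image("scene")[:,:,::-1]
a=cv2.resize(s[120:220,280:400],(480,400),interpolation=cv2.INTER_CUBIC)
b=cv2.imread("pics/g5.png")[100:384,160:388]; b=cv2.resize(b,(320,400))
cv2.imwrite("pics/chk.png",np.hstack([a,b]))
E
```

```text
(no output)
```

View pics/chk.png

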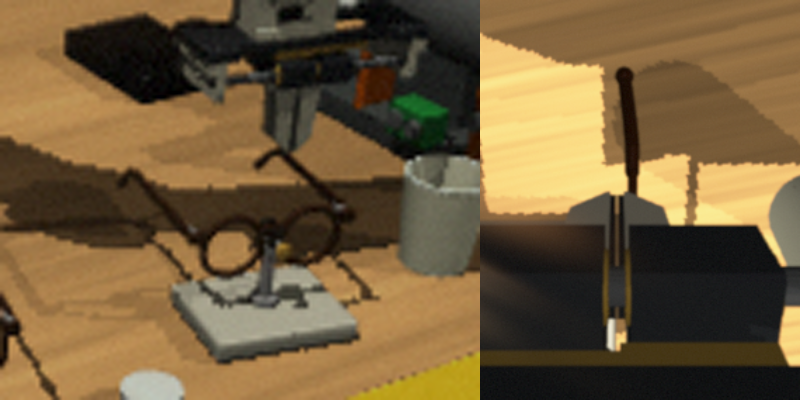

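```bash
python3 - <<'E'
from h import *
c=viewer.get_calibration("scene"); T=np.array(manip.current_tool_pos()); print(T,manip.current_tcp_rot(),O)
H=np.array([.608,.352,.089])
f=lambda p:((proj(c,p)-[280,120])*4).round(0)
print("TCP",f(T),"hinge",f(H),"spot",f(H-.098*XF),"tip",f([.468,.380,.063]),"bend",f(H-.11*XF))
w=viewer.get_calibration("wrist"); print("wrist TCP",proj(w,T),"spot",proj(w,H-.098*XF))
E
```

```text
[0.51594541 0.36750206 0.07399796] [ 1.02547878e-01  9.94728070e-01  3.83231634e-06 -1.54724310e-07] [0.1025693  0.99472586 0.         0.        ]
TCP [[279. 177.]] hinge [[339. 211.]] spot [[282. 158.]] tip [[254. 163.]] bend [[276. 152.]]
wrist TCP [[258.95801133 232.06242926]] spot [[265.3044958  235.42380843]]
```

```bash
python3 - <<'E'
from h import *
s=viewer.get_image("scene")[:,:,::-1]
a=cv2.resize(s[120:185,325:385],(480,520),interpolation=cv2.INTER_NEAREST)
b=cv2.imread("pics/g5.png")[190:320,220:300]; b=cv2.resize(b,(320,520),interpolation=cv2.INTER_NEAREST)
cv2.imwrite("pics/chk2.png",cv2.convertScaleAbs(np.hstack([a,b]),alpha=1.6,beta=20))
E
```

```text
(no output)
```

View pics/chk2.png

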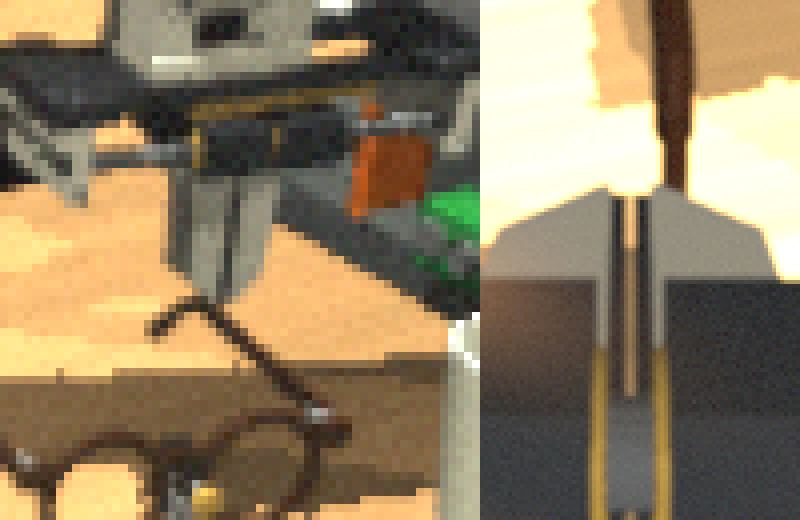

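The scene zoom shows the shut fingertips ending at about (352,157), while the TCP projects to (350,164). That puts the tips about 22 mm higher than assumed, just above the bar, and their backs are bevelled. I'll lift, return to mid-gap, go deeper and press again.

```bash
sed -i 's/PC=np.array(\[.5033,.3068,.074\])/PC=np.array([.5033,.3068,.046])/' h.py; python3 - <<'E'
from h import *
Z=lambda z:np.array([0,0,z-.046])
manip.servo_line(PC+.062*YF+Z(.095),O,vel=.1)
manip.servo_line(PC+Z(.095),O,vel=.12)
manip.servo_line(PC,O,vel=.08); manip.sleep(.1); snap("k0"); b=tip("k0")
manip.servo_line(PC+.036*YF,O,vel=.08)
for i,d in enumerate((38,41,44,47,50,53)):
    manip.servo_line(PC+d*1e-3*YF,O,vel=.04); manip.sleep(.1); snap(f"m{i}")
    if tip(f"m{i}")-b>4: break
E
```

```text
k0 t 15.32 off x,y,z [0.0003 0.0004 0.0006] F [0.2  1.13 0.43] tip px [[380. 159.]]
  tip [377.3 159.4] along y_f mm 63.1 x_f -49.5
m0 t 16.32 off x,y,z [ 0.0002  0.0377 -0.    ] F [ 0.13 -0.59 -0.17] tip px [[310. 160.]]
  tip [308.7 159.5] along y_f mm 63.8 x_f -49.6
m1 t 16.73 off x,y,z [-0.     0.041 -0.   ] F [-0.3  -0.21  0.55] tip px [[303. 160.]]
  tip [302.4 160.3] along y_f mm 63.9 x_f -49.4
m2 t 17.12 off x,y,z [-0.     0.044 -0.   ] F [-0.57 -0.5  -0.23] tip px [[298. 160.]]
  tip [296.8 160.4] along y_f mm 64.0 x_f -49.3
m3 t 17.52 off x,y,z [-0.     0.047 -0.   ] F [ 0.47 -0.16 -0.53] tip px [[292. 160.]]
  tip [291.3 160.4] along y_f mm 64.0 x_f -49.3
m4 t 17.93 off x,y,z [ 0.      0.0499 -0.0001] F [ 0.08 -1.15  0.19] tip px [[287. 160.]]
  tip [287.9 160.4] along y_f mm 65.1 x_f -49.3
m5 t 18.32 off x,y,z [-0.     0.053 -0.   ] F [ 0.08 -0.6  -0.17] tip px [[281. 160.]]
  tip [291.3 160.4] along y_f mm 70.0 x_f -49.3
```

```bash
python3 - <<'E'
from h import *
manip.servo_line(PC+.063*YF,O,vel=.035); snap("n0"); g=tip("n0")-64
d=.063+np.clip((25-g)/1.6,-4,4)*1e-3; print(g,d)
manip.servo_line(PC+d*YF,O,vel=.03)
manip.sleep(.45); snap("n1"); tip("n1"); manip.sleep(.4)
manip.servo_line(PC+.044*YF,O,vel=.04)
manip.servo_line(PC,O,vel=.08); manip.sleep(.1); snap("n2"); tip("n2")
manip.servo_line(PC+[0,0,.16],O,vel=.1); manip.sleep(.2); snap("n3")
im=[cv2.resize(cv2.imread(f"pics/n{i}.png"),(400,300)) for i in(1,3)]; cv2.imwrite("pics/nn.png",np.hstack(im))
E
```

```text
n0 t 18.81 off x,y,z [-0.0002  0.0631 -0.    ] F [-0.19 -0.18  0.69] tip px [[262. 160.]]
  tip [302.8 163.6] along y_f mm 86.4 x_f -47.7
22.4163707960536 0.0646147682524665
n1 t 19.56 off x,y,z [-0.      0.0646  0.    ] F [ 0.35 -1.71 -1.19] tip px [[259. 160.]]
  tip [304.4 163.6] along y_f mm 88.6 x_f -47.5
n2 t 21.48 off x,y,z [-0.0002  0.0007  0.0002] F [-0.24  0.5  -0.61] tip px [[380. 160.]]
  tip [377.1 159.6] along y_f mm 63.1 x_f -49.8
n3 t 23.48 off x,y,z [-1.000e-04 -1.000e-04  1.598e-01] F [-0.03  0.21 -0.02] tip px [[323. 128.]]
```

View pics/nn.png

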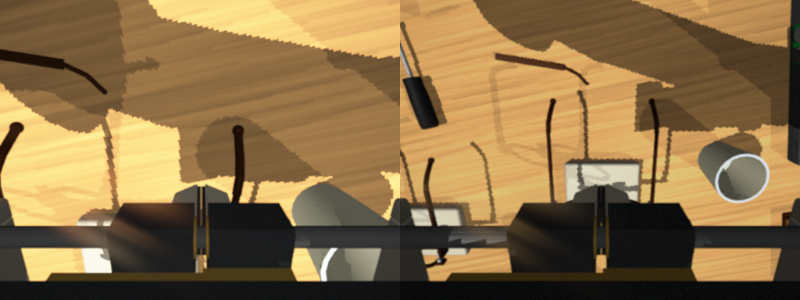

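The left panel shows the temple held with its tip at about (305,163) in full-size pixels, a give of 24.6 mm. In the right panel it is home again at the pre-press position, with the gripper clear.

```bash
python3 -c "
from bench import manip
print(manip.hand_in())"
```

```text
the job is handed in; nothing more can be done
None
```

I pressed the round frame's left temple outward until its tip had given about 24.6 mm by the wrist camera, held it about 1 s, let it spring home and withdrew, handing in at about 23.5 s; an earlier pass went just over the bar without moving it.

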